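# Sort two finned heat sinks by size into their rows

## Robot

A 6-joint arm with a two-finger parallel gripper is mounted at the origin on a cart in front of the work surface, level with it; the furniture and walls round the work are solid. World frame = base frame: x ahead of the robot, y to its left, z up, the work surface at z = 0. Lengths are in mm, angles in degrees, forces in N, time in s.
With the tool pointing down it reaches from about 350 to 850 mm from the base axis. Payload 8.1 kg.
Tool frame: the origin (TCP) lies at the very end of the fingers, on their centre line; the grasp point (between the pads) lies 19 mm behind it (tcp_to_grasp is the distance from the TCP to the grasp point, in mm); z points along the fingers, x is the direction in which the jaws open and shut, and the axes are right-handed (so a half turn about z gives the same grasp; the last joint's range is limited). The gripper opens to 85 mm and grips with 20 to 120 N. Pads are 22 mm wide; open, the fingers measure 114 mm over their backs; the gripper's body (76 mm by 85 mm) begins 54 mm behind the grasp point. The pads swing forward as they close: fully open they stand 13 mm farther back than shut.
Start: joints at [-73.304, 7.471, 85.268, -0, 87.261, -4.893], TCP at [220.788, -557.905, 231.292] pointing down, gripper open.
Joint ranges: [-169.43, 169.43], [-51.17, 129.36], [1.28, 143.12], [-76.62, 256.62], [0, 156.53], [-152.29, 152.29]. Speed limits (degrees/s): [136.94, 136.94, 159.86, 180, 180, 180].

## Interface

Orientations are given as [roll, pitch, yaw] about the fixed x, y, z axes, in that order (R = Rz(yaw) Ry(pitch) Rx(roll)).
In Python, from bench import * gives the robot as it stands. The module is installed in compiled form; this text tells all that it offers.
- The arm moves only by the tool apply_moves, never from a script. Its argument "targets" is text: rows parted by semicolons, each of 7 numbers parted by spaces: the turn, a rotation vector about the tool's x, y, z in rad, then the shift along the tool's x, y, z in cm, then the finger opening in cm, from 0 to 8.54. A call has exactly 5 rows; each row is the pose to reach, as a shift and turn from the pose commanded when the call began, along the tool's axes at that moment; what a row does not reach only later rows make up. A row lasts 1/10 s, in which the tool goes at most 50 mm and 8.59 degrees, less where a joint would pass 70% of its speed; a pose out of reach is approached as far as the arm can. A call with a gripper value outside its range is refused whole. The fingers move at their own pace and stop on an object; "force" is the grip in N (left out, the last holds). Time passes only in rows, so rows that repeat a pose let the fingers close, or fill a call up. It gives the time, the measured TCP pose, the force and the opening at its end, in the units of the state.
- sense(): the state, without advancing time (a new reading comes with each control period).
- snapshot(name): name is "scene" or "top" or "wrist"; returns the picture (420x560x3 uint8, red, green, blue); there is no depth.
- camera_model(name): a dict with "fx", "fy", "cx", "cy" (pixels), "position" and "attitude" of the camera in the world; the wrist camera has in their place "T_tool_cam" (4x4, takes a point from camera to tool coordinates, whose origin is the TCP and whose axes are the tool frame's). Camera axes: x right, y up, looking along -z (the intrinsics and any distortion apply to the point x, -y, -z); pixel columns grow to the right and rows downward; lengths in mm; the calibration is good to about 2 mm. The wrist camera is an equidistant fisheye: a pixel r from the principal point sees the ray r / f radians off the axis. A picture is of the moment at which its call begins: read the wrist's pose just before it. camera_model takes no time and is no camera call.
- hand_in(): hands the job in, once; it reports no verdict.
Trained networks look in the newest picture that a camera, given by its name, has taken for a name from the list of things; names that differ only in an ending like _2 or _b are one class to them, and where a whole thing is asked for, a point or a joint stands for the part that bears it (a point fixed in the world has none). Each returns a list of dicts, best first, with "confidence" (0 to 1); they miss things now and then, are a little off and sometimes report something else, mostly with a low value. They report only what shows in the picture. A call takes as long as a camera call.
- recognise(camera, query): "at" ([row, column] in pixels, amid what is visible of it).
- place_of(camera, query): "at" ([row, column] in pixels: a listed point, or the origin of a listed thing).
The state is a dict: "time": time; "joint_pos": joint angles; "qd": joint speeds; "joint_efforts": joint torques, N m; "tool_pos": TCP position; "tcp_rot": TCP orientation; "ft_force": force on the tool from outside, world axes, zero at the start; "wrist_torque": the same for the moment, N m; "finger_gap": finger opening in mm.
Only numpy, scipy, OpenCV 4.12 (cv2) and the standard library are available. Lean on these libraries where they do the work, as an engineer would, in place of code of your own. Each camera call takes 0.05 s, during which the arm holds its last target. There are 200 camera calls.

## Task

Sort the two loose aluminium heat sinks that lie on the open bench in front of you into the two black row trays: put each one in the empty front bay of the tray whose far end holds a sample of the same size, tall with tall and low with low. Set each down flat on the floor of the tray, fins up and square to the tray's sides, then let go.

Things in the scene. Friction and masses are not known exactly. Their poses are not given: they have to be found in the camera images.
- tall_center (a point): Centre (half-way up) of the loose tall aluminium heat sink: a block 50 mm along its x, 60 mm along its y and 28 mm high, fins pointing up, about 0.09 kg. It stands on the bench, 14 mm below this point. Its yaw is within 25 degrees of the world axes; it can be taken from above across the 50 mm (closing along its x). Left of it, tall fixed lamp heads fill the bench (y above 0.3 m where x is over 0.5 m, y above 0.5 m nearer the robot): come in from the middle, not past them.
- low_center (a point): Centre (half-way up) of the loose low aluminium heat sink: a block 45 mm along its x, 45 mm along its y and 18 mm high, fins pointing up, about 0.04 kg. It stands on the bench, 9 mm below this point. Its yaw is within 25 degrees of the world axes; it can be taken from above across either pair of sides.
- tall_row_bay (a point): Middle of the empty front bay of the tray for tall sinks, on the upper face of its floor (3 mm above the bench). The tray is black, fixed to the bench, 250 mm along its x (away from the robot) by 100 mm along its y, with walls 4 mm thick that stand 18 mm above the bench. The bay is 164 mm along x by 92 mm along y inside. Beyond it, behind a cross wall, a sample of the tall sink (50x60x28 mm) is fixed at the tray's far end, its centre 123 mm along x from this point.
- low_row_bay (a point): The same point of the tray for low sinks: a tray of the same form and size, but the sample fixed at its far end (centre 123 mm along x from this point) is the low sink (45x45x18 mm). Which of the two trays stands left and which right varies.

How it is judged (in metres and radians):
At the end, for the whole second after the job is handed in: Each heat sink is in the front bay of the tray with the sample of its size: within 65 mm of the bay's middle along the tray and 30 mm across it, flat on the floor (height within 5 mm, tilt under 7 degrees), fins up, square to the tray within 15 degrees, released and at rest (x of tall_center in the frame of tall_row_bay between -0.065 and 0.065 m and y of tall_center in the frame of tall_row_bay between -0.03 and 0.03 m and z of tall_center in the frame of tall_row_bay between 0.009 and 0.019 m and angle between each of tall_center, low_center's own z axis and vertical below 0.12 rad and (angle between the x axis of tall_center and the x axis of tall_row_bay, either way round below 0.26 rad or angle between the x axis of tall_center and the y axis of tall_row_bay, either way round below 0.26 rad) and x of low_center in the frame of low_row_bay between -0.065 and 0.065 m and y of low_center in the frame of low_row_bay between -0.03 and 0.03 m and z of low_center in the frame of low_row_bay between 0.004 and 0.014 m and (angle between the x axis of low_center and the x axis of low_row_bay, either way round below 0.26 rad or angle between the x axis of low_center and the y axis of low_row_bay, either way round below 0.26 rad) and linear speed of each of tall_sink, low_sink below 0.02 m/s); the robot touches nothing.
It also fails if it takes over 56 s, if anything falls off the work surface, if the arm or the gripper's body presses on something with over 40 N, if the wrist force passes 120 N, or if a joint passes its speed limit or range.

## Working session

There is one attempt and no reset: what is moved stays moved. The work goes in short steps, Python scripts to look and compute and a tool call to move; the robot and the scene stay as the last step left them, time stands still between calls to the robot, and variables do not carry over. Pictures are saved under pics/ and viewed, about 8 in all and at most 12, crops included, and the job is handed in when it is done.

Besides the shell and the picture viewer there is one more tool, called by a JSON object that holds its "op" and its "data", one argument or row to a line. apply_moves: Moves the arm, as the interface text tells. Its arguments: {"type":"object","properties":{"targets":{"type":"string"},"force":{"type":"number"}},"required":["targets"]}

```bash
mkdir -p pics; ls
cat > h.py <<'E'
from bench import *
import numpy as np, cv2
from scipy.spatial.transform import Rotation as R
def cam(name):
    return camera_model(name)
E
python3 - <<'E'
from h import *
for c in ("scene","top","wrist"): print(c,camera_model(c))
print(sense())
for c in ("top","scene"):
    cv2.imwrite(f"pics/{c}0.png",snapshot(c)[:,:,::-1])
    for q in ("tall_center","low_center","tall_row_bay","low_row_bay"):
        print(c,q,place_of(c,q)[:3])
E
```

```text
pics
scene {'fx': 443.7694283400793, 'fy': 443.7694283400793, 'cx': 276.14638024180437, 'cy': 215.37381452440232, 'position': array([112.74342958, 603.62990359, 804.64714395]), 'attitude': array([  47.22379833,    0.95760264, -150.90595223])}
top {'fx': 392.5033809674041, 'fy': 392.5033809674041, 'cx': 282.8896637524355, 'cy': 202.76310520894532, 'position': array([356.80778644, -92.21077087, 885.19425206]), 'attitude': array([  9.33601882,   1.72057023, -88.88991665])}
wrist {'fx': 325.19226210127806, 'fy': 325.19226210127806, 'cx': 280.4815154139932, 'cy': 204.67292668343543, 'T_tool_cam': array([[ 9.99999192e-01,  1.05748633e-03,  7.05863478e-04,
        -7.74158126e-01],
       [ 1.22580095e-03, -9.49275385e-01, -3.14443543e-01,
        -8.01647640e+01],
       [ 3.37539075e-04,  3.14444154e-01, -9.49275914e-01,
        -1.43122394e+02],
       [ 0.00000000e+00,  0.00000000e+00,  0.00000000e+00,
         1.00000000e+00]])}
{'time': 0.0, 'joint_pos': array([-7.33042607e+01,  7.51629581e+00,  8.53293738e+01,  7.87758142e-04,
        8.72605554e+01, -4.89413080e+00]), 'qd': array([ 
[... 268 characters left out ...]
,  230.23113357]), 'tcp_rot': array([-1.79990153e+02,  1.05770608e-01, -6.84101592e+01]), 'ft_force': array([-0.16542053,  0.78517829, -0.32721536]), 'wrist_torque': array([ 0.00409435, -0.0279399 , -0.00997631]), 'finger_gap': 85.16791439378667}
top tall_center [{'at': [190.8, 191.0], 'confidence': 0.85}]
top low_center [{'at': [193.5, 249.0], 'confidence': 0.56}]
top tall_row_bay [{'at': [218.4, 408.9], 'confidence': 0.58}]
top low_row_bay [{'at': [208.4, 340.6], 'confidence': 0.61}]
scene tall_center [{'at': [291.2, 218.1], 'confidence': 0.68}]
scene low_center [{'at': [254.7, 254.9], 'confidence': 0.76}]
scene tall_row_bay []
scene low_row_bay [{'at': [210.7, 301.5], 'confidence': 0.66}]
```

```bash
python3 - <<'E'
import cv2
a=cv2.imread("pics/top0.png"); cv2.imwrite("pics/top0c.png",cv2.resize(a[60:340,130:500],None,fx=2.1,fy=2.1,interpolation=cv2.INTER_CUBIC))
E
cat >> h.py <<'E'
def ray(name,px,tool=None):
    """origin, direction (world) of pixel [row,col]"""
    m=camera_model(name); r,c=px
    u=np.array([(c-m["cx"])/m["fx"],(r-m["cy"])/m["fy"]])
    if name=="wrist":
        t=np.linalg.norm(u); k=np.sin(t)/t if t>1e-9 else 1
        d=np.array([u[0]*k,-u[1]*k,-np.cos(t)])
        T=m["T_tool_cam"]; Rt=R.from_euler("xyz",tool[1],degrees=True).as_matrix()
        return tool[0]+Rt@T[:3,3], Rt@T[:3,:3]@d
    d=np.array([u[0],-u[1],-1.])
    return m["position"],R.from_euler("xyz",m["attitude"],degrees=True).as_matrix()@d
def at_z(name,px,z,tool=None):
    o,d=ray(name,px,tool); return (o+d*(z-o[2])/d[2]).round(1)
E
python3 - <<'E'
from h import *
for c,q,p,z in (("top","tall",[190.8,191],14),("top","low",[193.5,249],9),("top","trb",[218.4,408.9],3),("top","lrb",[208.4,340.6],3),
 ("scene","tall",[291.2,218.1],14),("scene","low",[254.7,254.9],9),("scene","lrb",[210.7,301.5],3)): print(c,q,at_z(c,p,z))
E
```

```text
top tall [524.2 146.7  14. ]
top low [520.7  14.5   9. ]
top trb [ 469.9 -346.2    3. ]
top lrb [ 490.3 -193.8    3. ]
scene tall [533.1 140.6  14. ]
scene low [519.9   4.7   9. ]
scene lrb [ 494.7 -195.3    3. ]
```

View pics/top0c.png

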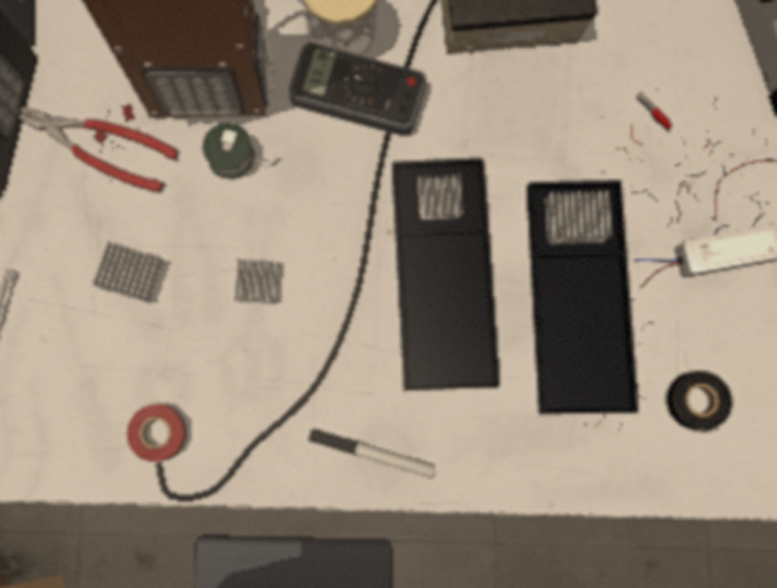

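View pics/scene0.png

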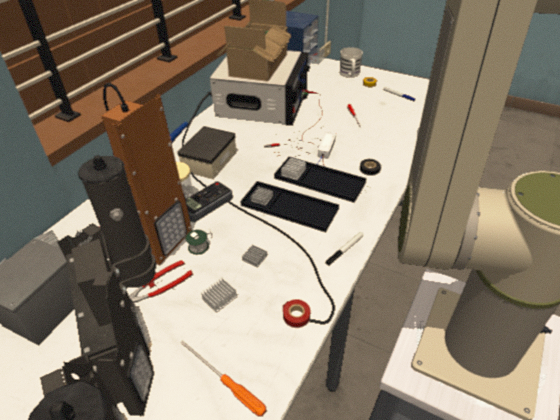

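The top view shows the tall sink at crop (131,272) and the low sink at (259,281). The left tray, at (450,275), holds the low sample and the right tray, at (583,297), holds the tall one. The scene view agrees.

Run:
```python
from h import *
Q={"tall":(28,[(110,243),(168,260),(156,302),(94,283)]),"low":(18,[(238,260),(283,262),(281,303),(235,300)]),
"lowtray":(18,[(393,162),(483,158),(498,385),(404,388)]),"talltray":(18,[(529,183),(620,181),(637,410),(540,412)])}
for k,(z,ps) in Q.items():
    w=np.array([at_z("top",(60+y/2.1,130+x/2.1),z)[:2] for x,y in ps])
    e=np.roll(w,-1,0)-w
    print(k,w.mean(0),np.linalg.norm(e,axis=1).round(),np.degrees(np.arctan2(e[:,1],e[:,0])).round(1))
    if "tray" in k:
        near=(w[2]+w[3])/2; far=(w[0]+w[1])/2; u=(far-near)/np.linalg.norm(far-near); print(" bay",near+u*86, "yaw",np.degrees(np.arctan2(u[1],u[0])))
```

```text
tall [524.55  138.875] [66. 47. 70. 46.] [-105.7  167.    73.9  -18.4]
low [518.2     3.375] [49. 45. 49. 44.] [-91.9 178.8  87.   -2.1]
lowtray [ 532.35 -194.45] [ 98. 247.  98. 246.] [ -86.8 -177.1   92.8    3. ]
 bay [ 495.08768718 -196.35623281] yaw 2.92853445265529
talltray [ 509.225 -338.625] [ 98. 245.  99. 246.] [ -88.1 -178.2   92.2    1.4]
 bay [ 472.41557315 -339.66684694] yaw 1.621255889947299
```

{"op": "apply_moves", "data": {
  "targets": "0 0 0 -3.2 -3.4 0.2 8.5; 0 0 0 -6.4 -6.7 0.4 8.5; 0 0 0 -9.6 -10.0 0.6 8.5; 0 0 0 -12.8 -13.4 0.8 8.5; 0 0 0 -16 -16.7 1 8.5",
  "force": 40
}}

```text
time: 1.0
tool_pos: [317.7, -346.1, 221.4]
tcp_rot: [-180.0, -0.0, -68.4]
ft_force: [1.0, 0.4, -0.0]
finger_gap: 85.2
```

{"op": "apply_moves", "data": {
  "targets": "0 0 0 -3.2 -3.4 0.2 8.5; 0 0 0 -6.4 -6.7 0.4 8.5; 0 0 0 -9.6 -10.0 0.6 8.5; 0 0 0 -12.8 -13.4 0.8 8.5; 0 0 0 -16 -16.7 1 8.5"
}}

```text
time: 1.5
tool_pos: [414.2, -135.7, 211.6]
tcp_rot: [-179.9, -0.1, -68.4]
ft_force: [0.1, -1.0, -0.3]
finger_gap: 84.8
```

{"op": "apply_moves", "data": {
  "targets": "0 0 -0.14 -3.2 -3.4 0.2 8.5; 0 0 -0.28 -6.4 -6.7 0.4 8.5; 0 0 -0.42 -9.6 -10.0 0.6 8.5; 0 0 -0.56 -12.8 -13.4 0.8 8.5; 0 0 -0.7 -16 -16.7 1 8.5"
}}

```text
time: 2.0
tool_pos: [510.7, 74.8, 201.5]
tcp_rot: [-180.0, -0.1, -28.0]
ft_force: [0.7, -0.2, -0.6]
finger_gap: 85.2
```

{"op": "apply_moves", "data": {
  "targets": "0 0 -0.11 0 0 0 8.5; 0 0 -0.215 0 0 0 8.5; 0 0 -0.215 0 0 0 8.5; 0 0 -0.215 0 0 0 8.5; 0 0 -0.215 0 0 0 8.5"
}}

```text
time: 2.5
tool_pos: [510.0, 72.4, 201.4]
tcp_rot: [-180.0, -0.0, -16.2]
ft_force: [0.8, 0.6, 0.7]
finger_gap: 85.2
```

```bash
cat >> h.py <<'E'
def tool():
    s=sense(); return s["tool_pos"],s["tcp_rot"]
def plan(xyz,yaw):
    """rotvec (tool) and shift (tool, cm) from the measured pose"""
    p,r=tool(); M=R.from_euler("xyz",r,degrees=True); G=R.from_euler("xyz",[180,0,yaw],degrees=True)
    print("rot",(M.inv()*G).as_rotvec().round(3),"shift cm",(M.inv().apply(np.array(xyz)-p)/10).round(2))
E
python3 - <<'E'
from h import *
t=tool(); print(t)
im=snapshot("wrist")[:,:,::-1]; cv2.imwrite("pics/w1.png",im)
np.save("w1.npy",np.array(t))
for q,z in (("tall_center",14),("low_center",9)):
    for d in place_of("wrist",q)[:2]: print(q,d,at_z("wrist",d["at"],z,t))
E
```

```text
(array([510.03745622,  72.42250031, 201.41712066]), array([-1.79995730e+02, -1.44466677e-02, -1.61626179e+01]))
tall_center {'at': [104.7, 280.4], 'confidence': 0.91} [530.4 146.7  14. ]
```

View pics/w1.png

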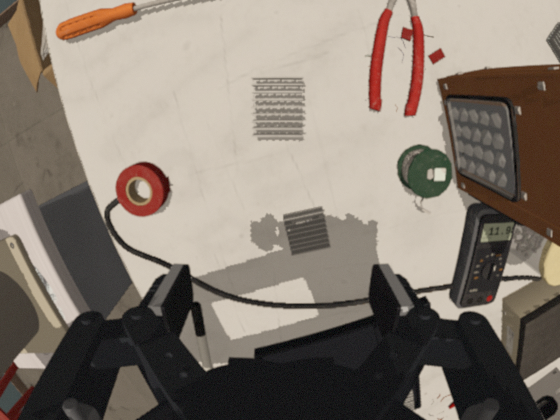

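The wrist view shows the tall sink at px (row 108, col 279), square to the image, and the low sink at (row 230, col 307). I'll measure their corners.

Run:
```python
from h import *
t=np.load("w1.npy")
for k,z,ps in (("tall",28,[(253,78),(304,78),(304,139),(257,139)]),("low",18,[(284,211),(322,207),(329,246),(292,254)])):
    w=np.array([at_z("wrist",(y,x),z,t)[:2] for x,y in ps]); e=np.roll(w,-1,0)-w
    print(k,w.mean(0),np.linalg.norm(e,axis=1).round(),np.degrees(np.arctan2(e[:,1],e[:,0])).round(1))
plan([527,142,90],-15.5)
```

```text
tall [528.625 143.65 ] [49. 60. 46. 60.] [ -16.2 -105.7  163.8   77. ]
low [520.9    10.725] [41. 47. 42. 52.] [ -9.9 -94.  176.9  83.9]
rot [-0.   -0.   -0.01] shift cm [-0.3  -7.15 11.14]
```

{"op": "apply_moves", "data": {
  "targets": "0 0 0 -0.1 -2.5 4 8.5; 0 0 0 -0.2 -5 8 8.5; 0 0 0 -0.2 -7.35 11 8.5; 0 0 0 -0.2 -7.35 12.5 8.5; 0 0 0 -0.2 -7.35 13.5 8.5"
}}

```text
time: 3.15
tool_pos: [527.4, 143.8, 64.7]
tcp_rot: [179.9, 0.1, -16.0]
ft_force: [-0.2, -1.1, 0.8]
finger_gap: 84.9
```

Run:
```python
from h import *
t=tool(); im=snapshot("wrist")[:,:,::-1]; cv2.imwrite("pics/w2.png",im); np.save("w2.npy",np.array(t)); print(t)
print([(d,at_z("wrist",d["at"],14,t)) for d in place_of("wrist","tall_center")[:2]])
plan([528.5,143.5,4],-15.5)
```

```text
(array([527.39470598, 143.77369836,  64.68829231]), array([ 1.79926176e+02,  1.13921590e-01, -1.59589358e+01]))
[({'at': [225.7, 281.0], 'confidence': 0.81}, array([527.3, 146.5,  14. ]))]
rot [ 0.001  0.002 -0.009] shift cm [ 0.09 -0.07  6.14]
```

View pics/w2.png

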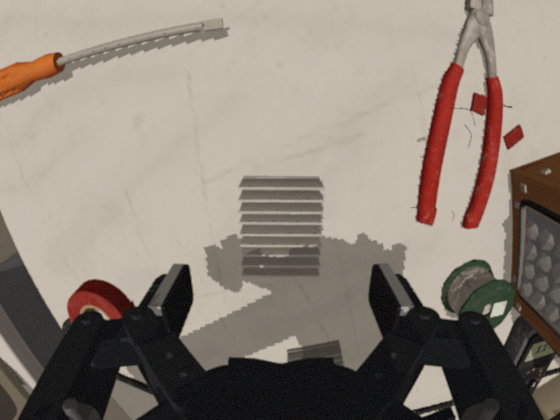

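Wrist view from close by: the sink is at (row 226, col 281), centred between the fingers (cols 190–372) and square to them. I'll descend and grip.

{"op": "apply_moves", "data": {
  "targets": "0 0 0 0 -0.2 2 8.5; 0 0 0 0 -0.2 4 8.5; 0 0 0 0 -0.2 5.5 8.5; 0 0 0 0 -0.2 6.1 8.5; 0 0 0 0 -0.2 6.1 8.5"
}}

```text
time: 3.75
tool_pos: [528.7, 145.4, 5.1]
tcp_rot: [180.0, 0.0, -16.0]
ft_force: [-0.4, -0.3, -0.2]
finger_gap: 85.1
```

{"op": "apply_moves", "data": {
  "targets": "0 0 0 0 0 0 3; 0 0 0 0 0 0 3; 0 0 0 0 0 0 3; 0 0 0 0 0 0 3; 0 0 0 0 0 0 3",
  "force": 45
}}

```text
time: 4.25
tool_pos: [530.0, 146.1, 6.6]
tcp_rot: [-179.9, -0.1, -16.0]
ft_force: [-0.4, -0.1, 5.5]
finger_gap: 49.4
```

{"op": "apply_moves", "data": {
  "targets": "0 0 0 0 0 0 3; 0 0 0 0 0 0 3; 0 0 0 0 0 -1 3; 0 0 0 0 0 -2.5 3; 0 0 0 0 0 -4 3"
}}

```text
time: 4.75
tool_pos: [528.8, 145.9, 46.6]
tcp_rot: [180.0, 0.0, -16.0]
ft_force: [0.4, -0.6, -0.5]
finger_gap: 49.1
```

{"op": "apply_moves", "data": {
  "targets": "0 0 0 0 0.5 -1.5 3; 0 0 0 0.5 3 -3.5 3; 0 0 0 1 7 -5.5 3; 0 0 0 1.8 11.5 -6.5 3; 0 0 0 2.6 16 -6.5 3"
}}

```text
time: 5.25
tool_pos: [511.2, -16.8, 114.1]
tcp_rot: [-180.0, -0.3, -15.9]
ft_force: [1.1, -0.7, -1.2]
finger_gap: 49.1
```

{"op": "apply_moves", "data": {
  "targets": "0 0 0 0.7 4.5 0 3; 0 0 0 1.4 9 0 3; 0 0 0 2.1 13.5 0 3; 0 0 0 2.6 17 0 3; 0 0 0 3.1 20 0 3"
}}

```text
time: 5.75
tool_pos: [484.0, -218.4, 111.8]
tcp_rot: [180.0, -0.1, -16.1]
ft_force: [0.0, 0.5, -1.3]
finger_gap: 48.7
```

{"op": "apply_moves", "data": {
  "targets": "0 0 -0.06 0.5 3 0 3; 0 0 -0.13 1 6 0 3; 0 0 -0.2 1.5 9 0 3; 0 0 -0.26 2 11 0 3; 0 0 -0.31 2.3 12.3 0 3"
}}

```text
time: 6.25
tool_pos: [472.3, -342.7, 111.8]
tcp_rot: [179.9, -0.1, 1.8]
ft_force: [0.6, -0.3, -0.8]
finger_gap: 49.0
```

Run:
```python
from h import *
t=tool(); im=snapshot("wrist")[:,:,::-1]; cv2.imwrite("pics/w3.png",im); np.save("w3.npy",np.array(t)); print(t,sense()["finger_gap"])
for q in ("tall_row_bay","low_row_bay"): print(q,[(d,at_z("wrist",d["at"],3,t)) for d in place_of("wrist",q)[:2]])
plan([472,-340,40],1.7)
```

```text
(array([ 472.34152971, -342.66261548,  111.77154637]), array([ 1.79925723e+02, -5.01625959e-02,  1.83439424e+00])) 49.3948421607913
tall_row_bay [({'at': [201.8, 279.0], 'confidence': 0.73}, array([ 470.3, -342.5,    3. ]))]
low_row_bay [({'at': [22.1, 316.3], 'confidence': 0.69}, array([ 494.2, -198.1,    3. ]))]
rot [ 0.001 -0.001 -0.001] shift cm [-0.06 -0.13  7.13]
```

View pics/w3.png

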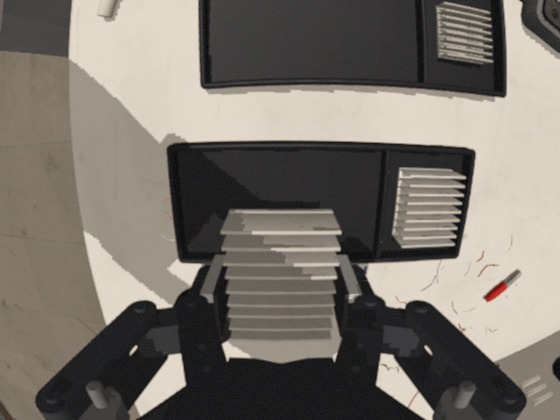

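Wrist view: the held sink is square in the jaws, right over the front bay. The near wall is at row 145, the cross wall at col 382, and the tall sample at (207, 430). Lowering.

{"op": "apply_moves", "data": {
  "targets": "0 0 0 0 0 3 3; 0 0 0 0 -0.1 6 3; 0 0 0 0 -0.1 8 3; 0 0 0 0 -0.1 9 3; 0 0 0 0 -0.1 9.5 3"
}}

```text
time: 6.9
tool_pos: [472.5, -338.4, 14.7]
tcp_rot: [-179.9, 0.1, 1.8]
ft_force: [-0.3, -0.1, -0.4]
finger_gap: 49.0
```

{"op": "apply_moves", "data": {
  "targets": "0 0 0 0 0 0.2 3; 0 0 0 0 0 0.4 3; 0 0 0 0 0 0.6 3; 0 0 0 0 0 0.6 3; 0 0 0 0 0 0.6 3"
}}

```text
time: 7.4
tool_pos: [473.0, -339.7, 9.7]
tcp_rot: [180.0, -0.0, 1.8]
ft_force: [-0.4, -0.2, -0.4]
finger_gap: 49.1
```

{"op": "apply_moves", "data": {
  "targets": "0 0 0 0 0 0.05 3; 0 0 0 0 0 0.1 3; 0 0 0 0 0 0.15 3; 0 0 0 0 0 0.15 3; 0 0 0 0 0 0.15 3"
}}

```text
time: 7.9
tool_pos: [473.0, -339.7, 9.6]
tcp_rot: [180.0, -0.0, 1.8]
ft_force: [-6.6, 4.6, 14.8]
finger_gap: 49.2
```

Contact (15 N) with the tray floor. I'll let go and rise.

{"op": "apply_moves", "data": {
  "targets": "0 0 0 0 0 -0.1 7.5; 0 0 0 0 0 -0.1 7.5; 0 0 0 0 0 -0.1 7.5; 0 0 0 0 0 -0.1 7.5; 0 0 0 0 0 -0.1 7.5"
}}

```text
time: 8.4
tool_pos: [472.7, -339.4, 8.6]
tcp_rot: [-180.0, 0.0, 1.8]
ft_force: [0.6, 0.5, -0.2]
finger_gap: 74.5
```

{"op": "apply_moves", "data": {
  "targets": "0 0 0 0 0 -1 7.5; 0 0 0 0 0 -3 7.5; 0 0 0 0 0 -6 7.5; 0 0 0 0 0 -9 7.5; 0 0 0 0 0 -12 7.5"
}}

```text
time: 8.9
tool_pos: [472.7, -339.4, 130.7]
tcp_rot: [180.0, -0.0, 1.8]
ft_force: [0.7, -0.8, -0.4]
finger_gap: 75.4
```

Run:
```python
from h import *
t=tool(); im=snapshot("wrist")[:,:,::-1]; cv2.imwrite("pics/w4.png",im); print(t,sense()["finger_gap"])
for q,z in (("tall_center",17),): print(q,[(d,at_z("wrist",d["at"],z,t)) for d in place_of("wrist",q)[:3]])
plan([521,8,80],-4)
```

```text
(array([ 472.71794021, -339.42258376,  130.68115156]), array([ 1.79986068e+02, -1.41628259e-02,  1.77842930e+00])) 75.01656076526095
tall_center [({'at': [200.2, 283.3], 'confidence': 0.68}, array([ 474.1, -339.2,   17. ]))]
rot [ 0.006 -0.007  0.101] shift cm [  5.6  -34.86   5.35]
```

View pics/w4.png

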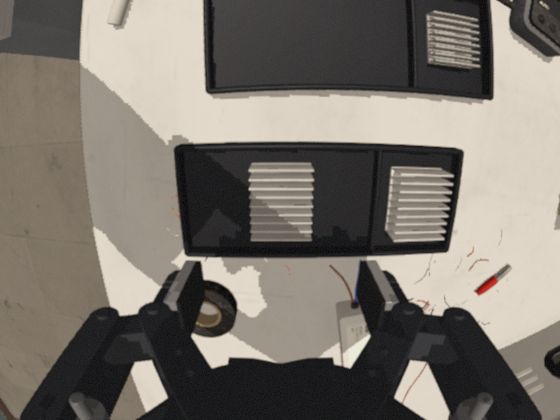

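The wrist view shows the tall sink square and flat in the bay, at about (201, 282). Next is the low sink.

{"op": "apply_moves", "data": {
  "targets": "0 0 0 0.7 -4.5 0 8.5; 0 0 0 1.4 -9 0 8.5; 0 0 0 2.1 -13.5 0 8.5; 0 0 0 2.8 -18 0 8.5; 0 0 0 3.4 -22 0 8.5"
}}

```text
time: 9.5
tool_pos: [499.7, -116.4, 128.9]
tcp_rot: [-180.0, -0.0, 1.8]
ft_force: [1.2, 0.5, -0.9]
finger_gap: 85.0
```

{"op": "apply_moves", "data": {
  "targets": "0 0 0.05 0.7 -4.5 1 8.5; 0 0 0.1 1.4 -9 3 8.5; 0 0 0.1 2.1 -12.9 5.3 8.5; 0 0 0.1 2.1 -12.9 5.3 8.5; 0 0 0.1 2.1 -12.9 5.3 8.5"
}}

```text
time: 10.0
tool_pos: [516.1, 12.0, 75.1]
tcp_rot: [180.0, 0.1, -3.8]
ft_force: [0.2, 0.3, -0.5]
finger_gap: 84.9
```

Run:
```python
from h import *
t=tool(); im=snapshot("wrist")[:,:,::-1]; cv2.imwrite("pics/w5.png",im); np.save("w5.npy",np.array(t)); print(t)
print([(d,at_z("wrist",d["at"],9,t)) for d in place_of("wrist","low_center")[:2]])
```

```text
(array([516.12096326,  12.01082906,  75.06690478]), array([ 1.79986398e+02,  1.06815350e-01, -3.80656119e+00]))
[({'at': [231.2, 288.5], 'confidence': 0.58}, array([520.1,   4.2,   9. ]))]
```

View pics/w5.png

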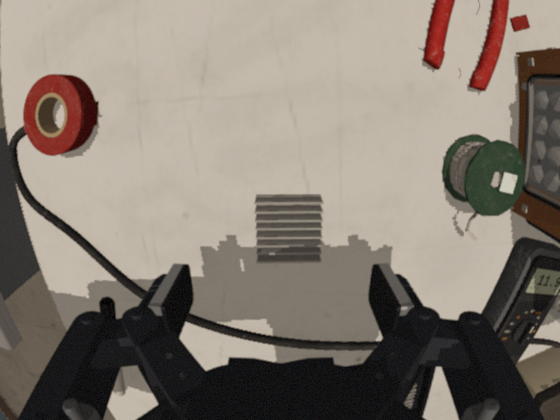

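The low sink is square to the image at about (row 229, col 289).

Run:
```python
from h import *
t=np.load("w5.npy")
w=np.array([at_z("wrist",(y,x),18,t)[:2] for x,y in [(255,195),(321,195),(322,262),(257,262)]]); print(w,w.mean(0))
plan([*w.mean(0),3],-3.8)
```

```text
[[500.1  34.6]
 [542.6  31.8]
 [542.2 -17.1]
 [496.8 -13.9]] [520.425   8.85 ]
rot [ 0.    -0.001 -0.003] shift cm [0.31 0.13 7.34]
```

{"op": "apply_moves", "data": {
  "targets": "0 0 0 0.3 0.3 2 8.5; 0 0 0 0.3 0.3 4.5 8.5; 0 0 0 0.3 0.3 6.5 8.5; 0 0 0 0.3 0.3 7.1 8.5; 0 0 0 0.3 0.3 7.2 8.5"
}}

```text
time: 10.6
tool_pos: [519.4, 6.8, 3.7]
tcp_rot: [180.0, 0.0, -4.0]
ft_force: [-0.3, 0.7, 0.7]
finger_gap: 85.1
```

{"op": "apply_moves", "data": {
  "targets": "0 0 0 0 0 0 3; 0 0 0 0 0 0 3; 0 0 0 0 0 0 3; 0 0 0 0 0 0 3; 0 0 0 0 0 0 3",
  "force": 40
}}

```text
time: 11.1
tool_pos: [520.9, 7.7, 5.3]
tcp_rot: [180.0, -0.1, -3.9]
ft_force: [0.0, -1.7, 6.6]
finger_gap: 44.2
```

{"op": "apply_moves", "data": {
  "targets": "0 0 0 0 0 0 3; 0 0 0 0 0 0 3; 0 0 0 0 0 -1 3; 0 0 0 0 0 -2.5 3; 0 0 0 0 0 -5 3"
}}

```text
time: 11.6
tool_pos: [518.5, 8.0, 53.9]
tcp_rot: [-180.0, 0.1, -3.9]
ft_force: [0.5, -0.2, -0.2]
finger_gap: 44.0
```

Run:
```python
from h import *
plan([496,-197.5,100],2.9); print(sense()["finger_gap"])
```

```text
rot [-0.     0.003 -0.12 ] shift cm [-0.84 20.66 -4.61]
44.03512518104723
```

{"op": "apply_moves", "data": {
  "targets": "0 0 0 0 1 -2 3; 0 0 0 -0.2 4 -4 3; 0 0 -0.04 -0.4 8.5 -4.6 3; 0 0 -0.08 -0.6 13 -4.6 3; 0 0 -0.12 -0.8 17 -4.6 3"
}}

```text
time: 12.1
tool_pos: [500.4, -163.2, 102.1]
tcp_rot: [179.9, -0.1, 3.0]
ft_force: [0.4, -0.8, -0.8]
finger_gap: 44.0
```

Run:
```python
from h import *
plan([495.5,-197.5,60],2.9)
```

```text
rot [ 0.001 -0.003  0.002] shift cm [-0.68  3.39  4.21]
```

{"op": "apply_moves", "data": {
  "targets": "0 0 0 -0.4 1.7 0 3; 0 0 0 -0.6 3.2 1 3; 0 0 0 -0.6 3.2 3 3; 0 0 0 -0.6 3.2 4.2 3; 0 0 0 -0.6 3.2 4.2 3"
}}

```text
time: 12.6
tool_pos: [493.9, -192.0, 55.3]
tcp_rot: [-179.9, 0.2, 3.0]
ft_force: [-1.1, 0.1, -0.2]
finger_gap: 43.8
```

Run:
```python
from h import *
t=tool(); im=snapshot("wrist")[:,:,::-1]; cv2.imwrite("pics/w6.png",im)
print(t,[(d,at_z("wrist",d["at"],3,t)) for d in place_of("wrist","low_row_bay")[:2]]); plan([495.5,-197.5,8.5],2.9)
```

```text
(array([ 493.88427257, -192.0302265 ,   55.3348475 ]), array([-179.8581819 ,    0.22775292,    2.95022031])) [({'at': [233.8, 281.8], 'confidence': 0.95}, array([ 493.8, -195.3,    3. ])), ({'at': [277.1, 281.2], 'confidence': 0.65}, array([ 495.1, -228.3,    3. ]))]
rot [-0.001  0.001  0.001] shift cm [-0.02  0.48  4.91]
```

View pics/w6.png

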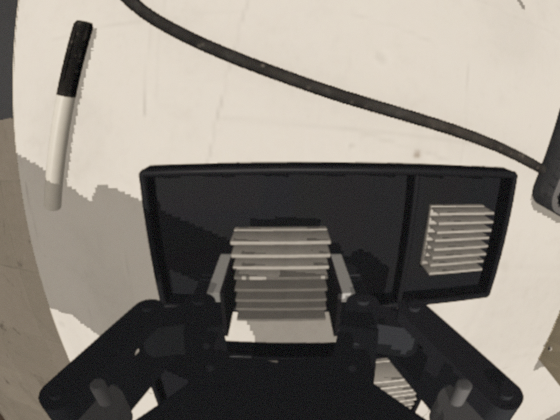

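Wrist view: the low sink is square in the jaws at (275, 280), over its bay. The low sample is at (240, 458). Lowering.

{"op": "apply_moves", "data": {
  "targets": "0 0 0 0 0.3 1.5 3; 0 0 0 0 0.3 3 3; 0 0 0 0 0.3 4 3; 0 0 0 0 0.3 4.5 3; 0 0 0 0 0.3 4.5 3"
}}

```text
time: 13.2
tool_pos: [494.8, -195.9, 11.3]
tcp_rot: [-179.9, 0.1, 2.9]
ft_force: [0.1, 0.6, -1.1]
finger_gap: 44.1
```

{"op": "apply_moves", "data": {
  "targets": "0 0 0 0 0 0.1 3; 0 0 0 0 0 0.1 3; 0 0 0 0 0 0.2 3; 0 0 0 0 0 0.2 3; 0 0 0 0 0 0.2 3"
}}

```text
time: 13.7
tool_pos: [495.9, -196.5, 11.0]
tcp_rot: [180.0, -0.0, 2.9]
ft_force: [0.3, 0.0, -0.4]
finger_gap: 43.5
```

{"op": "apply_moves", "data": {
  "targets": "0 0 0 0 0 0.1 3; 0 0 0 0 0 0.1 3; 0 0 0 0 0 0.2 3; 0 0 0 0 0 0.2 3; 0 0 0 0 0 0.2 3"
}}

```text
time: 14.2
tool_pos: [495.8, -196.4, 8.7]
tcp_rot: [-180.0, 0.0, 2.9]
ft_force: [-0.1, -0.2, -0.9]
finger_gap: 44.0
```

{"op": "apply_moves", "data": {
  "targets": "0 0 0 0 0 0.05 3; 0 0 0 0 0 0.1 3; 0 0 0 0 0 0.15 3; 0 0 0 0 0 0.15 3; 0 0 0 0 0 0.15 3"
}}

```text
time: 14.7
tool_pos: [495.9, -196.5, 8.3]
tcp_rot: [180.0, 0.0, 2.9]
ft_force: [-5.4, 3.4, 10.3]
finger_gap: 44.1
```

Contact (10 N). I'll release and rise.

{"op": "apply_moves", "data": {
  "targets": "0 0 0 0 0 -0.1 7; 0 0 0 0 0 -0.1 7; 0 0 0 0 0 -0.1 7; 0 0 0 0 0 -0.1 7; 0 0 0 0 0 -0.1 7"
}}

```text
time: 15.2
tool_pos: [495.7, -196.4, 8.2]
tcp_rot: [-180.0, 0.0, 2.9]
ft_force: [-0.1, 0.2, 0.1]
finger_gap: 69.8
```

{"op": "apply_moves", "data": {
  "targets": "0 0 0 0 0 -1 7; 0 0 0 0 0 -3 7; 0 0 0 0 0 -6 7; 0 0 0 0 0 -10 7; 0 0 0 0 0 -14 7"
}}

```text
time: 15.7
tool_pos: [495.3, -196.2, 150.0]
tcp_rot: [-180.0, 0.0, 2.9]
ft_force: [1.0, -0.5, -0.9]
finger_gap: 70.2
```

{"op": "apply_moves", "data": {
  "targets": "0 0 0 0 0 -1 7; 0 0 0 0 0 -2 7; 0 0 0 0 0 -2 7; 0 0 0 0 0 -2 7; 0 0 0 0 0 -2 7"
}}

```text
time: 16.2
tool_pos: [494.8, -195.9, 166.4]
tcp_rot: [-179.9, 0.2, 2.9]
ft_force: [0.1, 0.1, -0.4]
finger_gap: 69.8
```

Run:
```python
from h import *
t=tool(); im=snapshot("wrist")[:,:,::-1]; cv2.imwrite("pics/w7.png",im); print(t)
for q,z in (("tall_center",17),("low_center",12),("tall_row_bay",3),("low_row_bay",3)): print(q,[(d,at_z("wrist",d["at"],z,t)) for d in place_of("wrist",q)[:3]])
```

```text
(array([ 494.80920814, -195.93448998,  166.42439545]), array([-1.79911059e+02,  1.54114834e-01,  2.92258472e+00]))
tall_center [({'at': [311.9, 254.7], 'confidence': 0.74}, array([ 471.8, -337.9,   17. ]))]
low_center [({'at': [192.6, 281.5], 'confidence': 0.63}, array([ 494.6, -200.7,   12. ]))]
tall_row_bay []
low_row_bay []
```

View pics/w7.png

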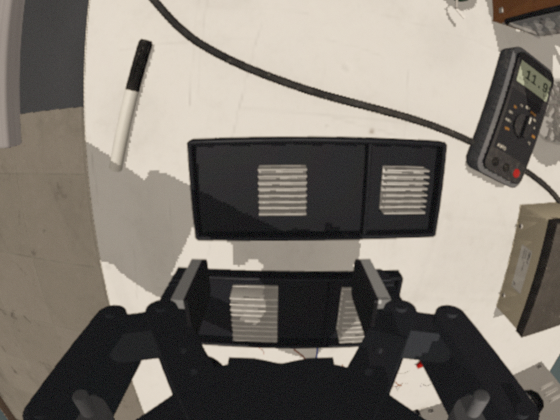

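Both sinks lie flat and square, each in the bay matching its sample: the low one at (190, 282), the tall one at (312, 254). The gripper is clear, so I'm handing in.

```bash
python3 -c "from bench import *; print(hand_in())"
```

```text
the job is handed in; nothing more can be done
None
```

Both heat sinks are in the front bay of the tray whose sample matches their size. The tall one is in the right tray and the low one in the left. I lowered each until it touched the tray floor (about 15 N and 10 N), then let go and raised the gripper clear. I handed in at about 16 s of the 56 s allowed.

- **Position:** In the last wrist picture, both lie flat, fins up and square to the trays. The networks put the tall sink about 2 mm from its bay's middle (limits 65 mm along, 30 mm across). The low sink is about 3–5 mm from its bay's middle.
- **Checks that failed or disagreed:** In that last picture the networks did not find either bay point, so I compared against bay positions measured earlier. Those earlier measurements agreed to within about 3 mm. I judged tilt and height only from the picture and the contact force, not by measuring them.

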